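# Fold the retainer flap and close the power unit

### The arm

A 7-joint arm with a two-finger parallel gripper is mounted at the origin on the work surface. World frame = base frame: x ahead of the robot, y to its left, z up, the work surface at z = 0. Lengths are in mm, angles in rad, forces in N, time in s.
With the tool pointing down it reaches from about 425 to 1025 mm from the base axis. Payload 3.6 kg.
Tool frame: the origin (TCP) lies at the very end of the fingers, on their centre line; the grasp point (between the pads) lies 19 mm behind it; z points along the fingers, y is the line along which they close (so a half turn about z gives the same grasp; the last joint's range is limited). The gripper opens to 85 mm and grips with 20 to 120 N. Pads are 22 mm wide; open, the fingers measure 114 mm over their backs; the gripper's body (76 mm by 85 mm) begins 54 mm behind the grasp point. The pads swing forward as they close: fully open they stand 13 mm farther back than shut.
Start: joints at [-1.409, 0.591, 0.048, 1.609, -0.033, 0.943, -0.034], TCP at [182.733, 701.597, 231.302] pointing down, gripper open.
Joint ranges: [-2.69, 2.69], [-0.47, 2.24], [-1.27, 1.36], [0.19, 2.51], [-1.53, 4.68], [0.08, 2.07], [-3.09, 3.09]. Speed limits (rad/s): [2.57, 2.57, 3.14, 3.14, 3.14, 3.14, 3.14].

### API

Orientations are given as a unit quaternion [x, y, z, w].
In Python, from bench import r gives the robot as it stands.
- The arm moves only by the tool move_arm, never from a script. Its argument "plan" is a list of rows, each a list of 3 entries, a list of its own where there are three numbers: the shift along the tool's x, y, z in cm, then the turn about the tool's z in rad, then the gripper command: -1 is shut, 1 is fully open, values between are in proportion. A call has 1 to 12 rows; each row shifts and turns the commanded pose from where the row before left it, along the tool's axes as they then stand; what a row does not reach is not made up. A row lasts 1/10 s, in which the tool goes at most 50 mm and 8.59 degrees, less where a joint would pass 70% of its speed; a pose out of reach is approached as far as the arm can. A call with a gripper value outside its range is refused whole. The fingers move at their own pace and stop on an object; the grip force is fixed at half the most. Time passes only in rows, so rows that do not move let the fingers close. It gives the time, the measured TCP pose, the force, the opening and the grip force at its end, in the units of the state.
- r.sense(): the state, without advancing time (a new reading comes with each control period).
- r.snapshot(name): name is "side" or "top" or "wrist"; returns a dict with "color" (400x640x3 uint8, red, green, blue), "range_z" (400x640 float32, mm along the optical axis (not along the pixel's ray), 0 where there is no reading), "camera_matrix" (3x3 intrinsics, pixels), "view" (4x4, takes a point from world to camera coordinates). Camera axes: x right, y down, z forward; pixel columns grow to the right and rows downward; lengths in mm; the calibration is good to about 2 mm. The wrist camera is an equidistant fisheye: a pixel r from the principal point sees the ray r / f radians off the axis. A picture is of the moment at which its call begins.
- r.sign_off(): hands the job in; it is judged then, once.
The state is a dict: "t": time; "joint_pos": joint angles; "joint_velocities": joint speeds; "effort": joint torques, N m; "tcp_pos": TCP position; "tcp_rot": TCP orientation; "wrist_force": force on the tool from outside, world axes, zero at the start; "torque": the same for the moment, N m; "gripper_width": finger opening in mm; "finger_force": force on a finger pad.
Only numpy, scipy, OpenCV 4.12 (cv2) and the standard library are available. Lean on these libraries where they do the work, as an engineer would, in place of code of your own. Each camera call takes 0.05 s, during which the arm holds its last target. There are 200 camera calls.

### The job

Close up the open power unit on the repair bench: first fold its upright metal flap down flat over the battery pack, and only then swing the hinged cover fully shut over it. Push them with the fingertips, without gripping or lifting anything, and leave the battery pack and the other things on the bench where they are.

Things in the scene. Friction and masses are not known exactly. Their poses are not given: they have to be found in the camera images.
- unit: The power unit: a heavy black case fixed to the bench, 200 (its x) x 200 (its y) x 110 mm high, 10 mm walls, open at the top. Origin: centre of its underside on the bench; z up. Its -x side, with display and sockets, faces roughly to the robot (turned up to 0.45 rad either way). The flap is hinged along its +x (far) side, the cover along its +y (left) side.
- flap (a joint): Flap angle, rad: 0 = flat over the battery pack (rigid end stop), 1.57 = upright, 1.8 = leaning outward (end stop). Flat aluminium plate, 110 mm from hinge to free edge, 120 wide, 4 thick. Its axis runs along the unit's y; folding down swings the free edge over toward the unit's -x. Friction hinge: it stays where it is left; 1 to 3 N at its middle moves it.
- flap_hinge (a point): Middle of the flap's hinge line, at mid-thickness of the plate: x +80, y -30, z 98 mm in the unit's frame. Once folded, the flap's top lies 100 mm above the bench, 10 mm below the case rim, so it is pressed slightly into the case mouth.
- flap_edge (a point): Middle of the flap's free edge, 110 mm from flap_hinge. Turns with the flap: its x axis points to the hinge, z out of the outer (when folded, upper) face.
- cover (a joint): Cover angle, rad: 0 = shut on the case (rigid end stop), 1.57 = upright, 1.95 = leaning outward (end stop). Plastic plate 200 mm along its hinge, 200 from hinge to free edge, 12 thick. Its axis runs along the unit's x; shutting swings the free edge over toward the unit's -y. Stiff friction hinge: it stays where it is left; 1 to 5 N at 150 mm from the hinge moves it.
- cover_hinge (a point): Middle of the cover's hinge line: x 0, y +100, z 110 mm in the unit's frame. The cover's outer face is 13 mm outward of the plane through this line, its inner face 1 mm; shut, its top is 123 mm above the bench. An upright flap blocks the cover at about 0.95 rad.
- cover_edge (a point): Middle of the cover's free edge, mid-thickness, 200 mm from the hinge. Turns with the cover: its y axis points to the hinge, z out of the outer (when shut, upper) face.
- pack: Loose blue battery pack, 115 x 105 x 60 high (terminals 67), lying in the case on its 10 mm thick floor, centred on x 0, y -30 mm of the unit; its top is 26 mm below the folded flap. Not to be moved. Origin: centre of its underside.
- cup: Bystander: red open plastic cup, 68 across, 65 tall (mm). Origin: centre of its underside. Not to be moved.
- driver: Bystander: screwdriver lying on the bench, 190 mm long, at most 35 mm high. Not to be moved.
- tape: Bystander: roll of black tape lying flat, 80 across, 19 high (mm). Origin: centre of its underside. Not to be moved.
- charger: Bystander: black charger brick, 50 x 95 x 32 high (mm). Origin: centre of its underside. Not to be moved.
- jar: Bystander: small screw-top jar, 48 across, 55 tall (mm). Origin: centre of its underside. Not to be moved.
- meter: Bystander: yellow multimeter lying flat, 145 x 75 x 36 high (mm). Origin: centre of its underside. Not to be moved.
- board: Bystander: loose green circuit board, 110 x 80, parts up to 29 high (mm). Origin: centre of its underside. Not to be moved.

How it is judged:
By the outcome, as a careful person would: the job done as asked, in the order asked, and still so for the second after the job is handed in, with the robot touching nothing.
It also fails if it takes over 64 s, if anything falls off the work surface, if the arm or the gripper's body presses on something with over 40 N, if the wrist force passes 120 N, or if a joint passes its speed limit or range.

## Working session

There is one attempt and no reset: what is moved stays moved. The work goes in short steps, Python scripts to look and compute and a tool call to move; the robot and the scene stay as the last step left them, time stands still between calls to the robot, and variables do not carry over. Pictures are saved under pics/ and viewed, at most 10 in all, crops included, and the job is handed in when it is done.

Besides the shell and the picture viewer there is one more tool, called after "Emit:" by a JSON object that holds its "api" and its "payload", one argument or row to a line. move_arm: Moves the arm, as the interface text tells. Its arguments: {"type":"object","properties":{"plan":{"type":"array","items":{"type":"array"}}},"required":["plan"]}

```bash
mkdir -p pics; ls; python3 - <<'E'
from bench import r
import cv2,numpy as np
s=r.sense();print({k:np.round(v,3).tolist() for k,v in s.items()})
for n in("top","side"):
    d=r.snapshot(n);cv2.imwrite(f"pics/{n}0.png",d["color"][:,:,::-1]);np.savez(f"{n}0.npz",**d)
    print(n,d["camera_matrix"].tolist(),np.round(d["view"],3).tolist())
E
```

```text
pics
{'t': 0.0, 'joint_pos': [-1.41, 0.592, 0.048, 1.61, -0.033, 0.943, -0.034], 'joint_velocities': [-0.001, -0.0, -0.001, 0.001, 0.002, -0.001, -0.0], 'effort': [-0.0, -54.869, 1.547, -19.813, 0.009, 0.009, 0.0], 'tcp_pos': [182.501, 700.794, 230.144], 'tcp_rot': [0.127, 0.992, -0.001, -0.0], 'wrist_force': [0.111, 0.069, -0.592], 'torque': [-0.035, -0.016, 0.031], 'finger_force': 0.0, 'gripper_width': 85.338}
top [[442.93990881412736, 0.0, 312.0201257473328], [0.0, 442.93990881412736, 200.53443294599077], [0.0, 0.0, 1.0]] [[0.009, -1.0, 0.0, -5.267], [-0.994, -0.009, -0.108, 582.671], [0.108, 0.001, -0.994, 1387.977], [0.0, 0.0, 0.0, 1.0]]
side [[372.9376752057017, 0.0, 318.53952364319775], [0.0, 372.9376752057017, 197.5193267973144], [0.0, 0.0, 1.0]] [[-0.476, 0.88, 0.006, 285.493], [0.685, 0.375, -0.625, -327.912], [-0.552, -0.294, -0.781, 1659.167], [0.0, 0.0, 0.0, 1.0]]
```

View pics/top0.png

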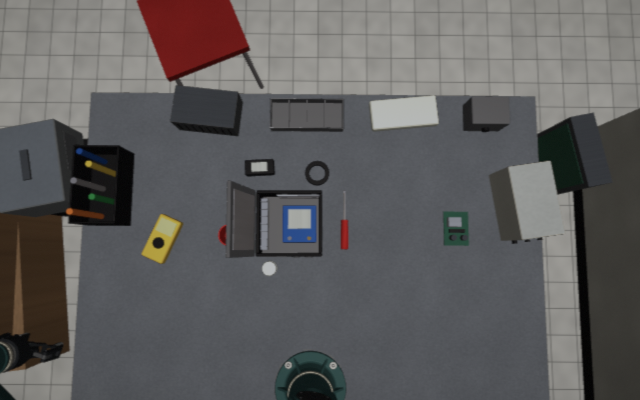

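View pics/side0.png

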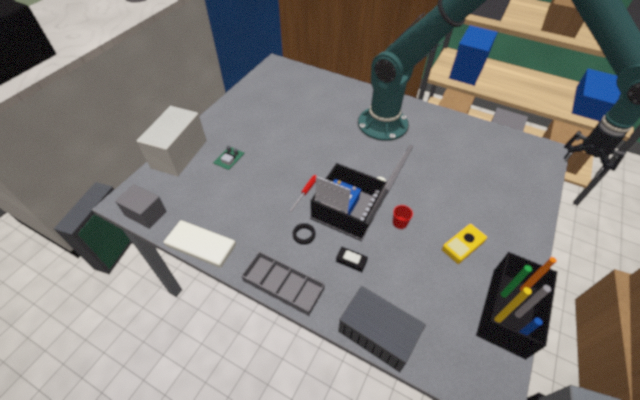

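The top view shows the unit centred near (290,223), with the cover leaning left (free edge near u≈230) and the upright flap at about (298,194). The jar is at (269,268), the cup partly under the cover at (223,235), and the driver at (345,220). Next I get the metric pose from depth.

```bash
cat > h.py <<'E'
import numpy as np,cv2
def cloud(d):
    K=d["camera_matrix"];V=d["view"];Z=d["range_z"].astype(float)
    v,u=np.mgrid[:400,:640]
    P=np.stack([(u-K[0,2])/K[0,0]*Z,(v-K[1,2])/K[1,1]*Z,Z],-1)
    W=(P-V[:3,3])@V[:3,:3]; W[Z==0]=np.nan
    return W
E
python3 - <<'E'
import numpy as np,cv2
from h import *
for n in("top","side"):
    d=np.load(n+"0.npz");W=cloud(d)
    x,y,z=W[...,0],W[...,1],W[...,2]
    roi=(x>350)&(x<800)&(y>-150)&(y<350)
    m=roi&(z>104)&(z<116)
    p=W[m][:,:2].astype(np.float32)
    print(n,m.sum(),cv2.minAreaRect(p))
    m2=roi&(z>125)
    p=W[m2]; print(p.shape,p.min(0),p.max(0))
    if n=="top":
        c=np.zeros((400,640),np.uint8);c[m]=255;c[m2]=120
        # flap points & cover
    im=cv2.resize(d["color"][:,:,::-1][120:300,190:370] if n=="top" else d["color"][:,:,::-1][130:270,270:450],None,fx=3,fy=3)
    zz=np.nan_to_num(z)[120:300,190:370] if n=="top" else np.nan_to_num(z)[130:270,270:450]
    zc=cv2.applyColorMap(np.clip(zz,0,255).astype(np.uint8),cv2.COLORMAP_JET)
    zc=cv2.resize(zc,None,fx=3,fy=3,interpolation=0)
    o=np.hstack([im,zc]);o=cv2.resize(o,(800,int(o.shape[0]*800/o.shape[1])));cv2.imwrite(f"pics/c_{n}.png",o)
a=cv2.imread("pics/c_top.png");b=cv2.imread("pics/c_side.png")
o=np.vstack([a,b]);print(o.shape)
cv2.imwrite("pics/c.png",cv2.resize(o,None,fx=min(1,600/o.shape[0]),fy=min(1,600/o.shape[0])))
E
```

```text
top 910 ((506.54693603515625, 70.26176452636719), (199.89395141601562, 202.60739135742188), 0.3653591275215149)
(2191, 3) [405.55369122 -20.48470883 125.20364725] [605.80006681 221.46105327 311.53865166]
side 643 ((509.49334716796875, 73.54495239257812), (204.58360290527344, 211.524658203125), 1.0518966913223267)
(1136, 3) [408.2738623  -21.63471144 125.23101843] [608.97854175 221.1243933  310.37036644]
(711, 800, 3)
```

View pics/c.png

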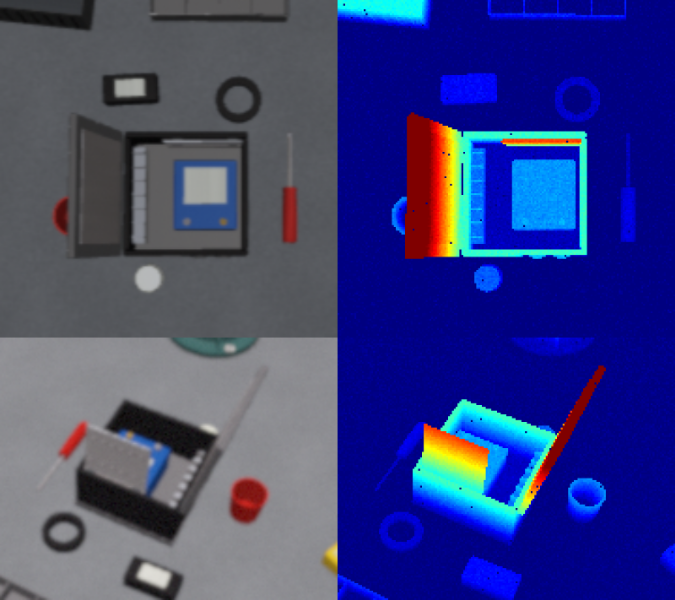

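```bash
python3 - <<'E'
import numpy as np
from h import *
for n in("top","side"):
    d=np.load(n+"0.npz");W=cloud(d);x,y,z=W[...,0],W[...,1],W[...,2]
    f=W[(x>540)&(x<650)&(y>-40)&(y<115)&(z>122)&(z<230)]
    c=W[(x>390)&(x<620)&(y>150)&(y<270)&(z>150)&(z<330)]
    for nm,p in(("flap",f),("cover",c)):
        print(n,nm,len(p),np.percentile(p,[1,99],axis=0).round().tolist())
        i=0 if nm=="flap" else 1
        if len(p)>20: k=np.polyfit(p[:,2],p[:,i],1);print("  slope",k,"angle",np.pi/2+np.arctan(k[0]))
E
```

```text
top flap 165 [[578.0, -20.0, 125.0], [583.0, 96.0, 212.0]]
  slope [-2.83660587e-02  5.85611863e+02] angle 1.542437872468088
top cover 1849 [[408.0, 175.0, 153.0], [602.0, 220.0, 308.0]]
  slope [  0.24342561 136.88846087] angle 1.8095778254782673
side flap 681 [[579.0, -19.0, 123.0], [591.0, 98.0, 211.0]]
  slope [-7.14315989e-02  5.97478959e+02] angle 1.499485849889173
side cover 453 [[413.0, 178.0, 155.0], [608.0, 221.0, 309.0]]
  slope [  0.21813308 147.09596166] angle 1.7855652028601208
```

Emit:
{"api": "move_arm", "payload": {
  "plan": [
    [[0, 0, -4], -0.13, -1],
    [[0, 0, -4], -0.125, -1],
    [[0, 0, -4], 0, -1],
    [[0, 0, -4], 0, -1],
    [[0, 0, -2], 0, -1]
  ]
}}

```text
t: 0.6
tcp_pos: [183.1, 702.6, 415.6]
tcp_rot: [0.0, 1.0, 0.003, 0.001]
wrist_force: [0.0, 0.4, 0.1]
gripper_width: 12.5
finger_force: 0.0
```

Emit:
{"api": "move_arm", "payload": {
  "plan": [
    [[-2, -2.8, 0], 0, -1],
    [[-2.6, -3.7, 0], 0, -1],
    [[-2.6, -3.7, 0], 0, -1],
    [[-2.6, -3.7, 0], 0, -1],
    [[-2.6, -3.7, 0], 0, -1],
    [[-2.6, -3.7, 0], 0, -1],
    [[-2.6, -3.7, 0], 0, -1],
    [[-2.6, -3.7, 0], 0, -1],
    [[-2.6, -3.7, 0], 0, -1],
    [[-2.6, -3.7, 0], 0, -1],
    [[-2.6, -3.7, 0], 0, -1]
  ]
}}

```text
t: 1.7
tcp_pos: [463.3, 301.8, 411.0]
tcp_rot: [-0.0, 1.0, -0.0, -0.0]
wrist_force: [0.2, 0.9, 0.6]
gripper_width: 0.3
finger_force: 0.0
```

Emit:
{"api": "move_arm", "payload": {
  "plan": [
    [[-2.6, -3.9, 0], 0, -1],
    [[-2.6, -3.9, 0], 0, -1],
    [[-2.6, -3.9, 0], 0, -1],
    [[-2.6, -3.9, 0], 0, -1],
    [[-2.6, -3.9, 0], 0, -1],
    [[-2.6, -3.9, 0], 0, -1],
    [[-2.6, -3.4, 0], 0, -1],
    [[0, 0, 0], 0, -1],
    [[0, 0, 0], 0, -1]
  ]
}}

```text
t: 2.6
tcp_pos: [644.8, 34.5, 410.5]
tcp_rot: [0.001, 1.0, -0.0, -0.001]
wrist_force: [-0.3, 0.9, 0.7]
gripper_width: -0.1
finger_force: 0.0
```

Descend behind the flap to z≈170.

Emit:
{"api": "move_arm", "payload": {
  "plan": [
    [[0, 0, 4], 0, -1],
    [[0, 0, 4], 0, -1],
    [[0, 0, 4], 0, -1],
    [[0, 0, 4], 0, -1],
    [[0, 0, 4], 0, -1],
    [[0, 0, 4], 0, -1],
    [[0, 0, 0], 0, -1],
    [[0, 0, 0], 0, -1]
  ]
}}

```text
t: 3.4
tcp_pos: [644.3, 37.5, 171.4]
tcp_rot: [-0.001, 1.0, 0.0, -0.001]
wrist_force: [-0.2, 0.1, 0.6]
gripper_width: -0.2
finger_force: 0.0
```

```bash
python3 - <<'E'
from bench import r
import cv2
d=r.snapshot("side");cv2.imwrite("pics/s1.png",cv2.resize(d["color"][90:270,240:480,::-1],None,fx=2.5,fy=2.5))
E
```

```text
(no output)
```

View pics/s1.png

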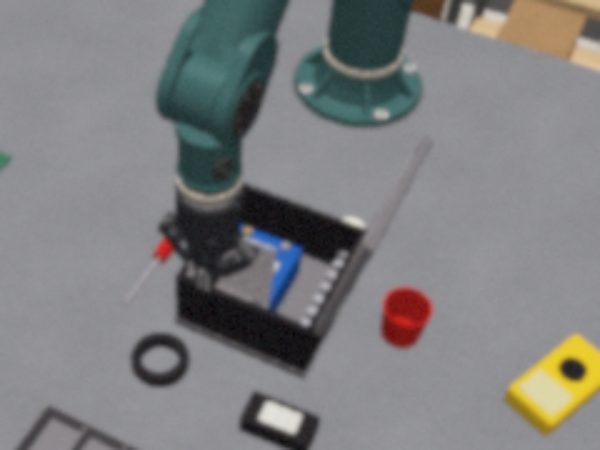

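Emit:
{"api": "move_arm", "payload": {
  "plan": [
    [[2.5, 0, 0], 0, -1],
    [[2.0, 0, 0], 0, -1],
    [[1.3, 0, 0], 0, -1],
    [[1.3, 0, 0.2], 0, -1],
    [[1.0, 0, 0.5], 0, -1],
    [[1.0, 0, 0.6], 0, -1],
    [[0.8, 0, 0.8], 0, -1],
    [[0.8, 0, 0.8], 0, -1],
    [[0.5, 0, 1.0], 0, -1],
    [[0.5, 0, 1.0], 0, -1],
    [[0.2, 0, 1.0], 0, -1],
    [[0, 0, 0], 0, -1]
  ]
}}

```text
t: 4.65
tcp_pos: [524.1, 35.6, 110.4]
tcp_rot: [-0.0, 1.0, -0.0, -0.002]
wrist_force: [0.8, -0.4, -0.7]
gripper_width: 0.1
finger_force: 0.0
```

Emit:
{"api": "move_arm", "payload": {
  "plan": [
    [[0, 0, 0.5], 0, -1],
    [[0, 0, 0.4], 0, -1],
    [[0, 0, 0.3], 0, -1],
    [[0, 0, 0], 0, -1],
    [[0, 0, 0], 0, -1]
  ]
}}

```text
t: 5.15
tcp_pos: [526.3, 35.7, 100.4]
tcp_rot: [-0.0, 1.0, 0.0, 0.0]
wrist_force: [-0.1, -0.5, 0.9]
gripper_width: 0.2
finger_force: 0.0
```

Emit:
{"api": "move_arm", "payload": {
  "plan": [
    [[0, 0, 0.3], 0, -1],
    [[0, 0, 0], 0, -1],
    [[0, 0, 0], 0, -1]
  ]
}}

```text
t: 5.45
tcp_pos: [526.4, 35.7, 99.8]
tcp_rot: [0.0, 1.0, 0.001, 0.001]
wrist_force: [-3.9, 0.0, 21.7]
gripper_width: 0.2
finger_force: 11.0
```

Emit:
{"api": "move_arm", "payload": {
  "plan": [
    [[0, 0, -2], 0, -1],
    [[0, 0, -4], 0, -1],
    [[0, 0, -4.5], 0, -1],
    [[0, 0, -4.5], 0, -1],
    [[0, 0, -4.5], 0, -1],
    [[0, 0, -4.5], 0, -1],
    [[0, 0, -4.5], 0, -1],
    [[0, 0, -4], 0, -1],
    [[0, 0, 0], 0, -1]
  ]
}}

```text
t: 6.35
tcp_pos: [529.3, 35.6, 428.7]
tcp_rot: [-0.0, 1.0, 0.001, 0.006]
wrist_force: [0.8, 0.3, 0.2]
gripper_width: 0.1
finger_force: 0.0
```

```bash
python3 - <<'E'
from bench import r
import cv2,numpy as np
from h import *
d=r.snapshot("side");cv2.imwrite("pics/s2.png",cv2.resize(d["color"][90:270,240:480,::-1],None,fx=2.5,fy=2.5))
W=cloud(d);x,y,z=W[...,0],W[...,1],W[...,2]
p=W[(x>470)&(x<590)&(y>-10)&(y<80)&(z<130)]
print(len(p)); b=(p[:,0]//15*15)
for q in np.unique(b): print(q,(b==q).sum(),np.median(p[b==q,2]).round(1))
E
```

```text
650
465.0 10 100.5
480.0 82 102.0
495.0 85 101.9
510.0 85 101.9
525.0 87 101.9
540.0 90 102.2
555.0 95 101.9
570.0 88 101.6
585.0 28 103.0
```

View pics/s2.png

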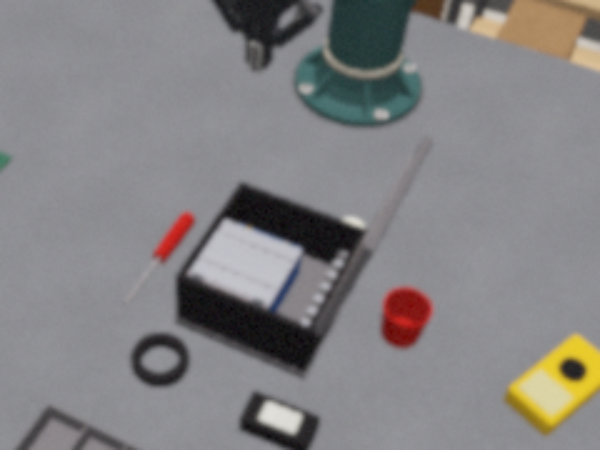

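The flap now lies flat: it is level at about 101 mm and visible as the light plate around (245,265). Next I move outside the cover.

Emit:
{"api": "move_arm", "payload": {
  "plan": [
    [[0.5, 4.2, 0], 0, -1],
    [[0.5, 4.3, 0], 0, -1],
    [[0.5, 4.3, 0], 0, -1],
    [[0.5, 4.3, 0], 0, -1],
    [[0, 4.3, 0], 0, -1],
    [[0, 4.3, 0], 0, -1],
    [[0, 0, 4], 0, -1],
    [[0, 0, 4], 0, -1],
    [[0, 0, 4], 0, -1],
    [[0, 0, 4], 0, -1],
    [[0, 0, 0], 0, -1],
    [[0, 0, 0], 0, -1]
  ]
}}

```text
t: 7.6
tcp_pos: [505.2, 292.2, 261.5]
tcp_rot: [-0.0, 1.0, -0.001, -0.001]
wrist_force: [-0.0, -0.1, 0.5]
gripper_width: -0.2
finger_force: 0.0
```

Emit:
{"api": "move_arm", "payload": {
  "plan": [
    [[0, -2.5, 0], 0, -1],
    [[0, -1.5, 0], 0, -1],
    [[0, -1.2, 0], 0, -1],
    [[0, -1.5, 0], 0, -1],
    [[0, -1.5, 0], 0, -1],
    [[0, -1.5, 0], 0, -1],
    [[0, -2.0, 0.1], 0, -1],
    [[0, -2.0, 0.2], 0, -1],
    [[0, -2.0, 0.6], 0, -1],
    [[0, -2.0, 0.9], 0, -1],
    [[0, 0, 0], 0, -1]
  ]
}}

```text
t: 8.7
tcp_pos: [506.2, 112.7, 245.1]
tcp_rot: [0.002, 1.0, -0.0, 0.001]
wrist_force: [-0.0, 0.1, 0.1]
gripper_width: -0.2
finger_force: 0.0
```

Emit:
{"api": "move_arm", "payload": {
  "plan": [
    [[0, -1.25, 0.9], 0, -1],
    [[0, -1.25, 0.9], 0, -1],
    [[0, -1.05, 1.1], 0, -1],
    [[0, -1.05, 1.1], 0, -1],
    [[0, -0.85, 1.25], 0, -1],
    [[0, -0.85, 1.25], 0, -1],
    [[0, -0.55, 1.35], 0, -1],
    [[0, -0.55, 1.35], 0, -1],
    [[0, -0.2, 1.0], 0, -1],
    [[0, -0.2, 0.8], 0, -1],
    [[0, 0, 0], 0, -1],
    [[0, 0, 0], 0, -1]
  ]
}}

```text
t: 9.9
tcp_pos: [505.5, 37.8, 134.0]
tcp_rot: [-0.0, 1.0, -0.0, -0.001]
wrist_force: [-0.1, 0.6, -0.7]
gripper_width: -0.0
finger_force: 0.0
```

Emit:
{"api": "move_arm", "payload": {
  "plan": [
    [[0, 0, 0.4], 0, -1],
    [[0, 0, 0.4], 0, -1],
    [[0, 0, 0.4], 0, -1],
    [[0, 0, 0.1], 0, -1],
    [[0, 0, 0], 0, -1],
    [[0, 0, 0], 0, -1]
  ]
}}

```text
t: 10.5
tcp_pos: [506.4, 37.7, 123.0]
tcp_rot: [-0.0, 1.0, 0.0, 0.001]
wrist_force: [-2.7, 0.2, 16.2]
gripper_width: -0.0
finger_force: 8.1
```

The cover is pressed against its stop. I lift off and check.

Emit:
{"api": "move_arm", "payload": {
  "plan": [
    [[0, 0, -2], 0, -1],
    [[0, 0, -4], 0, -1],
    [[0, 0, -4.5], 0, -1],
    [[0, 0, -4.5], 0, -1],
    [[0, 0, -4.5], 0, -1],
    [[0, 0, -4.5], 0, -1],
    [[0, 0, -4], 0, -1],
    [[0, 0, 0], 0, -1],
    [[0, 0, 0], 0, -1]
  ]
}}

```text
t: 11.4
tcp_pos: [506.0, 37.9, 402.0]
tcp_rot: [-0.0, 1.0, 0.0, 0.001]
wrist_force: [-1.0, -0.2, -0.2]
gripper_width: -0.3
finger_force: 0.0
```

```bash
python3 - <<'E'
from bench import r
import cv2,numpy as np
from h import *
d=r.snapshot("side");cv2.imwrite("pics/s3.png",cv2.resize(d["color"][90:270,240:480,::-1],None,fx=2.5,fy=2.5))
W=cloud(d);x,y,z=W[...,0],W[...,1],W[...,2]
p=W[(x>420)&(x<590)&(y>-25)&(y<165)&(z<150)&(z>90)]
b=(p[:,1]//25*25)
for q in np.unique(b): print(q,(b==q).sum(),np.median(p[b==q,2]).round(1))
E
```

```text
-25.0 262 124.7
0.0 271 125.0
25.0 276 124.6
50.0 278 124.8
75.0 292 125.0
100.0 292 124.9
125.0 298 124.9
150.0 179 124.6
```

View pics/s3.png

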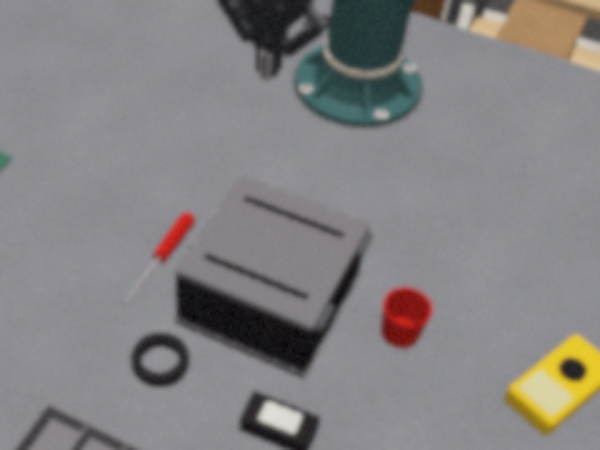

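The cover lies shut and level on the case (around (275,245)), and the cup, driver, tape, charger and meter are where they were.

```bash
python3 -c "
from bench import r
print(r.sign_off())"
```

```text
the job is handed in; nothing more can be done
None
```

The flap was folded flat over the battery pack first, then the cover was swung fully shut. Depth readings show the cover level at about 125 mm, the bystanders visible in the last picture had not moved, and the job was handed in at about 11.5 s with the arm clear.

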